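Set the purge-gas metering valve by its clicks and open the gas

ROBOT

A 7-joint arm with a two-finger parallel gripper is mounted at the origin on a cart in front of the work surface, level with it; the furniture and walls round the work are solid. World frame = base frame: x ahead of the robot, y to its left, z up, the work surface at z = 0. Lengths are in m, angles in degrees, forces in N, time in s.
With the tool pointing down it reaches from about 0.425 to 0.95 m from the base axis. Payload 4.7 kg.
Tool frame: the origin (TCP) lies at the very end of the fingers, on their centre line; the grasp point (between the pads) lies 19 mm behind it (ctrl.hold_point_z is the distance from the TCP to the grasp point, in m); z points along the fingers, y is the line along which they close (so a half turn about z gives the same grasp; the last joint's range is limited). The gripper opens to 85 mm and grips with 20 to 120 N. Pads are 22 mm wide; open, the fingers measure 114 mm over their backs; the gripper's body (76 mm by 85 mm) begins 54 mm behind the grasp point. The pads swing forward as they close: fully open they stand 13 mm farther back than shut.
Start: joints at [73.86, 26.849, -2.785, 87.806, 1.381, 65.374, -4.715], TCP at [0.169, -0.654, 0.231] pointing down, gripper open.
Joint ranges: [-148.3, 148.3], [-19.14, 114.17], [-79.39, 73.82], [5.75, 140.21], [-59.74, 239.74], [12.07, 113.84], [-152.46, 152.46]. Speed limits (degrees/s): [147.25, 147.25, 180, 180, 180, 180, 180].

INTERFACE

Orientations are given as [roll, pitch, yaw] about the fixed x, y, z axes, in that order (R = Rz(yaw) Ry(pitch) Rx(roll)).
In Python, from workcell import ctrl, optics gives the robot as it stands.
- The arm moves only by the tool step_arm, never from a script. Its argument "moves" is a list that holds one entry, the list of rows, each a list of 7 numbers: the shift along the tool's x, y, z in cm, then the turn, a rotation vector about the tool's x, y, z in rad, then the opening, from 0 (shut) to 1 (fully open). A call has 1 to 10 rows; each row shifts and turns the commanded pose from where the row before left it, along the tool's axes as they then stand; what a row does not reach is not made up. A row lasts 1/10 s, in which the tool goes at most 50 mm and 8.59 degrees, less where a joint would pass 70% of its speed; a pose out of reach is approached as far as the arm can. A call is refused whole if a number of a shift passes 5 or a number of a turn 0.15, either way. A call with a gripper value outside its range is refused whole. The fingers move at their own pace and stop on an object; "force" is the grip in N (left out, the last holds). Time passes only in rows, so rows that do not move let the fingers close. It gives the time, the measured TCP pose, the force, the opening and the grip force at its end, in the units of the state.
- ctrl.state(): the state, without advancing time (a new reading comes with each control period).
- optics.capture(name): name is "side" or "top" or "wrist"; returns (picture, depth): 420x560x3 uint8, red, green, blue; 420x560 float32, m along the optical axis (not along the pixel's ray), 0 where there is no reading.
- optics.camera_model(name): a dict with "mtx" (3x3 intrinsics, pixels), "k1" (the pictures are not rectified: a ray, as slopes to the right and down, at radius r is drawn at 1 + k1 r^2 times it, then the intrinsics apply), "extrinsics" (4x4, takes a point from camera to world coordinates). Camera axes: x right, y down, z forward; pixel columns grow to the right and rows downward; lengths in m; the calibration is good to about 2 mm. A picture is of the moment at which its call begins: read the wrist's pose just before it. camera_model takes no time and is no camera call; for the wrist camera it gives the pose at the moment of the call.
- ctrl.close_job(): hands the job in; it is judged then, once.
The state is a dict: "time_s": time; "joint_positions": joint angles; "joint_velocities": joint speeds; "joint_torque": joint torques, N m; "eef_pos": TCP position; "ee_rot": TCP orientation; "wrist_force": force on the tool from outside, world axes, zero at the start; "ft_torque": the same for the moment, N m; "grip_width": opening from 0.0 (shut) to 1.0 (fully open); "grasp_force": force on a finger pad.
Only numpy, scipy, OpenCV 4.12 (cv2) and the standard library are available. Lean on these libraries where they do the work, as an engineer would, in place of code of your own. Each camera call takes 0.05 s, during which the arm holds its last target. There are 200 camera calls.

TASK

Get the purge-gas set on the bench ready: turn the black round knob of its metering valve clockwise, gently, just until you feel the needle seat, without forcing it, then back it off anticlockwise exactly four clicks. Only when the valve is set, swing the shut-off lever fully open, so that it lies along the pipe. Do not knock the flowmeter tube or shift the loose things around the set.

Things in the scene. Friction and masses are not known exactly. Their poses are not given: they have to be found in the camera images.
- gas_set: The purge-gas set, fixed to the bench: aluminium base plate 185 x 335 mm (top 12 mm high) with a gas line 42 mm up along its y axis: brass shut-off valve at y = +110 mm, steel metering valve at y = 0, flowmeter at y = -115 mm. Origin: on the bench under the metering knob's axis; x points away from the robot at yaw 0, y left, z up.
- knob_grip (a point): Middle of the metering valve's knob on its vertical axis, at the height to grip, 108 mm above the bench. The knob is black, round, ribbed, 43 mm across, from 88 to 118 mm above the bench. Clockwise from above closes the valve, anticlockwise opens it. The frame turns with the knob, z up. At the start it stands 1.1 to 2.5 rad (3 to 7 clicks) open.
- knob_mark (a point): Outer end of the white index line on top of the knob, 18.5 mm from the axis, 118 mm above the bench. The line only shows how far the knob turns: the angle at which the needle seats differs each time and is marked nowhere; it must be felt.
- click_wheel (a point): Centre of the fixed place of the toothed click wheel under the knob (46 mm across, 72 to 81 mm above the bench). A spring plunger (barrel to 55 mm from the axis, at the back, top 82 mm) makes 18 clicks a turn: a rest position every 20 degrees (0.349 rad). Leaving one takes 0.15 to 0.2 N m; past halfway the spring pulls on with up to 0.12 N m. Let go, the knob settles in the nearest one.
- valve_seat (a point): The needle's soft plastic seat in the valve body, on the knob's axis, 32 mm above the bench. Closing, the needle meets it 0.04 rad past the last rest position, click zero: from there the torque does not fall as after a click but climbs about 4 N m per rad, reaching 0.3 N m some 0.04 rad in; over 0.6 N m (0.14 rad in) the seat is damaged. The fourth click is the fourth rest position after click zero, 1.44 rad from first touch.
- needle_tip (a point): Tip of the valve's needle, hidden in the valve body on the knob's axis; level with the seat when it just touches, it rises only 0.1 mm a click.
- shutoff (a joint): Angle of the shut-off lever, rad: 0 closed (across the pipe, pointing along the set's -x), 1.571 fully open (along the pipe, pointing along the set's +y). It opens clockwise seen from above, has stops at both ends and stays where it is left (about 0.12 N m to move it).
- shutoff_axis (a point): Point on the lever's vertical axis at the height of its grip (72.5 mm above the bench), at x = 0, y = +110 mm of the set; axes as the set's.
- lever_tip (a point): Middle of the black grip on the shut-off lever, 52 mm from the lever's axis, 72.5 mm above the bench. The grip is 38 mm long (33 to 71 mm from the axis), 14 mm wide, 12 mm high; the frame's -x points outward along the lever, z up. Below the grip is only the base plate and, where it ends when open, a 6 mm gas pipe up to 48 mm above the bench.
- gas_bottle (a point): Middle of the grey gas bottle lying along y behind the valves, 52 mm thick, 214 mm long, top 71 mm above the bench; the small black hand valve at its left end (top 73 mm) stays as it is.
- flowmeter: Flowmeter on the set's right end, 28 mm square, reaching 199 mm above the bench, with a fragile clear tube; origin at its foot on the base plate. Not to be touched hard.
- beaker_pp: Plastic beaker, 105 mm wide, 125 mm high, loose bystander; origin at its foot.
- bottle_ldpe: Square white plastic bottle, 60 mm wide, 120 mm high, loose bystander; origin at its foot.
- flask_100: Conical glass flask, 64 mm wide, 105 mm high, loose bystander; origin at its foot.
- beaker_100: Small glass beaker, 55 mm wide, 70 mm high, loose bystander; origin at its foot.
- stopper: Black rubber stopper, 28 mm wide, 22 mm high, loose bystander; origin at its foot.

How it is judged:
By the outcome, as a careful person would: the job done as asked, in the order asked, and still so for the second after the job is handed in, with the robot touching nothing.
It also fails if it takes over 67 s, if anything falls off the work surface, if the arm or the gripper's body presses on something with over 40 N, if the wrist force passes 120 N, or if a joint passes its speed limit or range.

## Working session

There is one attempt and no reset: what is moved stays moved. The work goes in short steps, Python scripts to look and compute and a tool call to move; the robot and the scene stay as the last step left them, time stands still between calls to the robot, and variables do not carry over. Pictures are saved under pics/ and viewed, at most 10 in all, crops included, and the job is handed in when it is done.

Besides the shell and the picture viewer there is one more tool, called after "Request:" by a JSON object that holds its "op" and its "data", one argument or row to a line. step_arm: Moves the arm, as the interface text tells. Its arguments: {"type":"object","properties":{"moves":{"type":"array"},"force":{"type":"number"}},"required":["moves"]}

```bash
mkdir -p pics; cat > h.py <<'E'
import numpy as np, cv2
from workcell import ctrl, optics
def ray(name_or_m,u,v):
    m=optics.camera_model(name_or_m) if isinstance(name_or_m,str) else name_or_m
    K=np.array(m["mtx"]);T=np.array(m["extrinsics"])
    d=np.array([(u-K[0,2])/K[0,0],(v-K[1,2])/K[1,1]]);s=d.copy()
    for _ in range(20): s=d/(1+m["k1"]*(s@s))
    return T[:3,3],T[:3,:3]@np.array([s[0],s[1],1])
def atz(name,u,v,z):
    o,d=ray(name,u,v); return o+d*(z-o[2])/d[2]
def shot(name,fn):
    p,d=optics.capture(name); cv2.imwrite(f"pics/{fn}.png",p[:,:,::-1]); np.save(f"pics/{fn}.npy",d); return p,d
E
python3 - <<'E'
from h import *
a,_=shot("top","top0"); b,_=shot("side","side0")
cv2.imwrite("pics/t0.png",cv2.resize(a,(800,600),interpolation=2)[:,:,::-1])
s=ctrl.state();print(s["eef_pos"],s["ee_rot"],s["wrist_force"],s["time_s"],ctrl.hold_point_z)
for n in("top","side","wrist"):print(np.round(optics.camera_model(n)["extrinsics"],3).tolist())
E
```

```text
[ 0.16870582 -0.65304337  0.23037053] [-1.79900647e+02  2.57024775e-03  1.44846688e+01] [-0.05366723  0.23828147  0.13759983] 0.1 0.0187
[[-0.015, -0.994, 0.104, 0.329], [-1.0, 0.015, 0.004, 0.068], [-0.005, -0.104, -0.995, 1.856], [0.0, 0.0, 0.0, 1.0]]
[[-0.927, -0.265, 0.265, 0.217], [-0.375, 0.635, -0.675, 0.842], [0.01, -0.726, -0.688, 0.875], [0.0, 0.0, 0.0, 1.0]]
[[0.251, -0.926, -0.282, 0.241], [-0.968, -0.24, -0.071, -0.634], [-0.002, 0.291, -0.957, 0.373], [0.0, 0.0, 0.0, 1.0]]
```

View pics/t0.png

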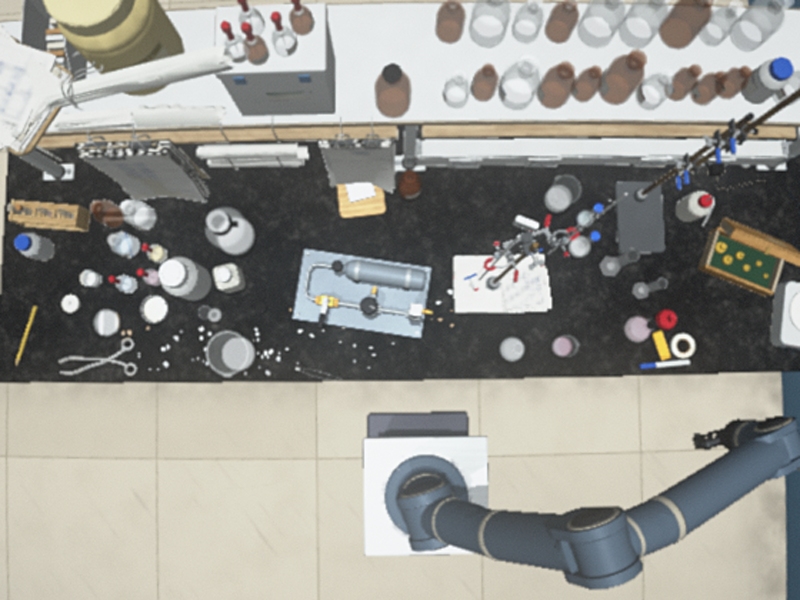

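View pics/side0.png

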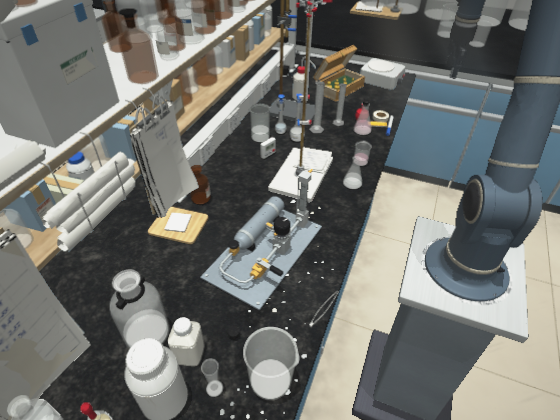

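The top view shows the set's knob at about (369,306) in the 800-px picture, the shut-off valve at (325,302), and the flowmeter at (417,311). The side view shows a tall stand to the right of the set.

```bash
python3 - <<'E'
from h import *
f=.7
k=atz("top",369*f,306*f,.118);s=atz("top",325*f,301*f,.06);fl=atz("top",417*f,311*f,.199)
print("knob",k,"shut",s,"flow",fl)
c=[(302,250),(432,266),(424,338),(292,322)]
P=np.array([atz("top",u*f,v*f,.012)[:2] for u,v in c]);print(P.round(3).tolist(),P.mean(0))
for a,b in((1,0),(2,3)):
    d=P[b]-P[a];print(np.degrees(np.arctan2(-d[0],d[1])))
# obstacle heights map from top depth
d=np.load("pics/top0.npy");m=optics.camera_model("top");K=np.array(m["mtx"]);T=np.array(m["extrinsics"])
v,u=np.mgrid[:420,:560];x=np.stack([(u-K[0,2])/K[0,0],(v-K[1,2])/K[1,1]],-1)
r2=(x**2).sum(-1,keepdims=True);x=x/(1+m["k1"]*r2)
W=np.concatenate([x*d[...,None],d[...,None]],-1)@T[:3,:3].T+T[:3,3]
ok=d>0
G={}
for p in W[ok]:
    i,j=int(np.floor(p[0]/.05)),int(np.floor(p[1]/.05))
    if 3<=i<20 and -13<=j<11: G[i,j]=max(G.get((i,j),-9),p[2])
print("cols y left edge cm",[j*5 for j in range(10,-14,-1)])
for i in range(19,2,-1):print(i*5,' '.join('%3d'%round(100*G.get((i,j),-.99)) for j in range(10,-14,-1)))
a=cv2.imread("pics/top0.png")
cv2.imwrite("pics/c1.png",cv2.resize(a[165:245,195:355],None,fx=5,fy=5,interpolation=2))
E
```

```text
knob [0.4772215  0.13357121 0.118     ] shut [0.49648125 0.24662641 0.06      ] flow [0.45697195 0.01932004 0.199     ]
[[0.636, 0.311], [0.588, -0.027], [0.402, -0.003], [0.448, 0.337]] [0.51822906 0.15454125]
-8.002499643456943
-7.730822558821795
cols y left edge cm [50, 45, 40, 35, 30, 25, 20, 15, 10, 5, 0, -5, -10, -15, -20, -25, -30, -35, -40, -45, -50, -55, -60, -65]
95  73  41  41  65  71  65  70  65  41  41  41  41  41  51  42  41  41  41  51  51  51  52  51  42
90  72  41  41  65  76  77  75  65  41  57  51  49  52  53  57  57  55  52  57  57  53  53  52  52
85  65  67  69  75  76  77  70  65  51  57  52  52  53  53  57  57  55  52  57  57  53  53  52  52
80  63  66  67  67  41  41  41  41  41  51  47  41  41  41  41  41  41  41  41  41  41  41  41  42
75   1  34  36  34  35  34  37  38  39  23  13   8   1   1   2   1   1  13  13   1   1  53  81  61
70  20  21  14   1   1   2   2   2   2   2   2   2   1   2   2   7   7  13  13  16   1  54  82  62
65  21  21  18   1   1   1   1   1   2   1   1   1   2   1   1   7   7   1   1  16   1   3   3   3
60  15  16  12   1   2   2   2 
[... 258 characters left out ...]
 17   1
45  11   1   3   1   2   9   8  13  13   5  21  19   4  58  58   5   5   5   1   1   1   1   2   6
40  13  13  13   1   2   9   2   2   2   2  20   2   1   1   2   1   1   2   1   1   1  13  14   8
35  13   2  13   1   1   1   1   1   1   2   2   1   1   1   3  12   3   7   7   1   1   6   7   2
30  13  13  13   2   2   2   1   2   1   2   1   1   1   1   1   4   1   8   7   2   1   2   2   3
25   1   0   1   1   1   1   1   1   1   1   1   1   1   1   1   1   1   1   2   1   1   1   1   1
20 -78 -77 -78 -78 -77 -78 -77 -78 -77 -78 -78 -78 -78 -78 -78 -78 -77 -77 -78 -78 -78 -77 -77  59
15 -78 -77 -77 -78 -78 -77 -78   0 -68  -2   0   0   0 -68 -69 -78 -78 -78 -78 -78  63  64  62  61
```

View pics/c1.png

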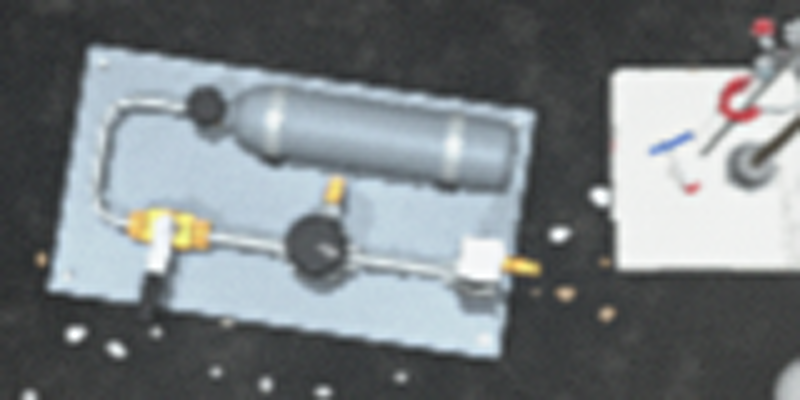

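The crop shows the plate, with the knob's white line pointing roughly right and down from (318,243). The lever is closed and points to the robot, with its tip at (152,290). Next I check how far the stand reaches toward the arm's path.

```bash
cat >> h.py <<'E'
def cloud(name,d,m=None):
    m=m or optics.camera_model(name);K=np.array(m["mtx"]);T=np.array(m["extrinsics"])
    v,u=np.mgrid[:420,:560];s0=np.stack([(u-K[0,2])/K[0,0],(v-K[1,2])/K[1,1]],-1);s=s0
    for _ in range(8): s=s0/(1+m["k1"]*(s**2).sum(-1,keepdims=True))
    return np.concatenate([s*d[...,None],d[...,None]],-1)@T[:3,:3].T+T[:3,3]
E
python3 - <<'E'
from h import *
for n in("top","side"):
    d=np.load(f"pics/{n}0.npy");W=cloud(n,d)[d>0]
    for lo,hi in((.05,.2),(.2,.35),(.35,.5),(.5,.7),(.7,1.2)):
        for y0 in np.arange(-.4,0,.1):
            q=W[(W[:,1]>y0)&(W[:,1]<y0+.1)&(W[:,2]>lo)&(W[:,2]<hi)&(W[:,0]>.2)&(W[:,0]<.8)]
            if len(q)>2: i=np.argsort(np.hypot(q[:,0],q[:,1]))[2];print(n,lo,round(y0,1),len(q),q[i].round(3),round(float(np.hypot(*q[i,:2])),3))
s=ctrl.state();print(s["eef_pos"],s["joint_positions"])
E
```

```text
top 0.05 -0.4 346 [ 0.356 -0.341  0.069] 0.493
top 0.05 -0.3 178 [ 0.352 -0.217  0.056] 0.413
top 0.05 -0.2 42 [ 0.529 -0.182  0.058] 0.559
top 0.05 -0.1 46 [ 0.453 -0.011  0.193] 0.453
top 0.2 -0.3 22 [ 0.565 -0.257  0.272] 0.621
top 0.2 -0.2 62 [ 0.496 -0.113  0.273] 0.509
top 0.2 -0.1 10 [ 0.522 -0.089  0.27 ] 0.53
top 0.35 -0.3 12 [ 0.568 -0.25   0.44 ] 0.621
top 0.35 -0.2 45 [ 0.511 -0.11   0.454] 0.522
top 0.5 -0.3 246 [ 0.527 -0.243  0.574] 0.58
top 0.5 -0.2 447 [ 0.481 -0.144  0.575] 0.502
top 0.5 -0.1 23 [ 0.506 -0.099  0.57 ] 0.516
top 0.7 -0.3 64 [ 0.566 -0.248  0.769] 0.618
top 0.7 -0.2 34 [ 0.511 -0.106  0.717] 0.522
side 0.05 -0.4 654 [ 0.354 -0.339  0.069] 0.49
side 0.05 -0.3 257 [ 0.356 -0.217  0.055] 0.417
side 0.05 -0.2 145 [ 0.526 -0.179  0.051] 0.556
side 0.05 -0.1 16 [ 0.453 -0.005  0.191] 0.453
side 0.2 -0.3 33 [ 0.551 -0.262  0.258] 0.61
side 0.2 -0.2 179 [ 0.495 -0.111  0.275] 0.507
side 0.2 -0.1 23 [ 0.508 -0.097  0.274] 0.517
side 0.35 -0.3 18 [ 0.567 -0.248  0.428] 0.619
side 0.35 -0.2 235 [ 0.51  -0.106  0.391] 0.521
side 0.35 -0.1 12 [ 0.511 -0.095  0.473] 0.52
side 0.5 -0.3 5 [ 0.568 -0.248  0.525] 0.619
side 0.5 -0.2 283 [ 0.479 -0.151  0.574] 0.502
side 0.5 -0.1 53 [ 0.505 -0.091  0.567] 0.513
[ 0.16870582 -0.65304337  0.23037053] [73.86012297 26.89231587 -2.78333978 87.86689242  1.37943317 65.37365914
 -4.71503131]
```

Request:
{"op": "step_arm", "data": {
  "moves": [
    [[0,-3,-2,0,0,0,1],[0,-3,-2,0,0,0,1],[0,-3,-2,0,0,0,1],[0,-3,-2,0,0,0,1],[0,-3,-2,0,0,0,1],[0,-3,0,0,0,0,1],[0,-3,0,0,0,0,1],[0,-3,0,0,0,0,1],[0,0,0,0,0,0,1]]
  ]
}}

```text
time_s: 1.0
eef_pos: [0.1079, -0.4181, 0.3313]
ee_rot: [-179.9, 0.0, 14.5]
wrist_force: [0.9, -0.3, -0.2]
grip_width: 1.0
grasp_force: 0.0
```

```bash
python3 - <<'E'
from h import *
s=ctrl.state();print(s["eef_pos"],s["ee_rot"],s["joint_positions"],s["time_s"])
E
```

```text
[ 0.10787926 -0.41806677  0.33126539] [-1.79936211e+02  1.93833098e-02  1.44914171e+01] [ 7.44571501e+01 -8.60890906e-01 -4.46551231e+00  1.10196284e+02
 -5.70619659e-02  7.07273590e+01 -5.49755086e+00] 1.0
```

Request:
{"op": "step_arm", "data": {
  "moves": [
    [[0,-2,0,0,0,0,1],[0,-2,0,0,0,0,1],[0,0,0,0,0,0,1],[4.67,-0.28,0,0,0,-0.12,1],[4.67,-0.28,0,0,0,-0.12,1],[4.67,-0.28,0,0,0,-0.12,1],[4.67,-0.28,0,0,0,-0.12,1]]
  ]
}}

```text
time_s: 1.7
eef_pos: [0.2646, -0.2948, 0.3313]
ee_rot: [179.9, -0.0, 42.2]
wrist_force: [0.7, 0.0, -0.0]
grip_width: 1.005
grasp_force: 0.0
```

```bash
python3 - <<'E'
from h import *
s=ctrl.state();print(s["eef_pos"],np.hypot(*s["eef_pos"][:2]),s["ee_rot"],s["joint_positions"],s["time_s"])
E
```

```text
[ 0.26464106 -0.29477729  0.33133469] 0.39614207462633483 [ 1.79935058e+02 -4.25724097e-02  4.22481531e+01] [ 61.73693135  -4.1455936  -18.2689711  113.13402224  -1.41541213
  70.74080411  -3.77388889] 1.7
```

Request:
{"op": "step_arm", "data": {
  "moves": [
    [[4.67,-0.28,0,0,0,-0.12,1],[4.67,-0.28,0,0,0,-0.12,1],[4.67,-0.28,0,0,0,-0.12,1],[4.67,-0.28,0,0,0,-0.12,1]]
  ]
}}

```text
time_s: 2.1
eef_pos: [0.3688, -0.1403, 0.3314]
ee_rot: [179.9, -0.1, 69.8]
wrist_force: [1.5, -1.3, -0.9]
grip_width: 1.001
grasp_force: 0.0
```

```bash
python3 - <<'E'
from h import *
s=ctrl.state();print(s["eef_pos"],np.hypot(*s["eef_pos"][:2]),s["ee_rot"],s["joint_positions"],s["time_s"])
E
```

```text
[ 0.36883349 -0.14032718  0.33142226] 0.39462623449055567 [ 1.79924368e+02 -7.06676882e-02  6.97729619e+01] [ 49.12067604  -4.05368161 -31.69939035 112.68178519  -2.3264904
  70.70450006  -1.97550905] 2.1
```

Request:
{"op": "step_arm", "data": {
  "moves": [
    [[4.67,-0.28,0,0,0,-0.12,1],[4.67,-0.28,0,0,0,-0.12,1],[4.67,-0.28,0,0,0,-0.12,1],[4.67,-0.28,0,0,0,-0.12,1],[4.67,-0.28,0,0,0,-0.12,1],[0.4,3,2,0,0,0,1],[0.4,3,2,0,0,0,1],[0,3,2,0,0,0,1],[0,0,0,0,0,0,1]]
  ]
}}

```text
time_s: 3.0
eef_pos: [0.4678, 0.1182, 0.2678]
ee_rot: [-179.7, -0.4, 103.9]
wrist_force: [-0.7, -0.4, 0.1]
grip_width: 0.996
grasp_force: 0.0
```

```bash
python3 - <<'E'
from h import *
s=ctrl.state();print(s["eef_pos"],s["ee_rot"],s["joint_positions"],s["time_s"],s["wrist_force"],s["ft_torque"])
m=optics.camera_model("wrist");import pickle;pickle.dump(m,open("pics/w1.pkl","wb"))
shot("wrist","w1")
E
```

```text
[0.46784919 0.11816068 0.26776486] [-179.72810202   -0.38634049  103.86141135] [ 26.85782167  12.86366161 -52.52731187 108.10270043  10.80187978
  64.58225955 -15.81710832] 3.0 [-0.69826518 -0.41269673  0.12686624] [-0.05680193  0.02828386 -0.00507382]
```

View pics/w1.png

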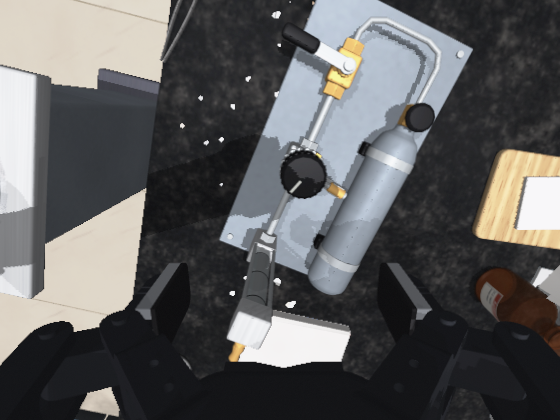

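The wrist view shows the knob top at (303,174) with its white line ending near (291,190). The lever axis is at (346,66) and the grip's outer end at (291,33). The flowmeter stands at (262,240)–(250,325).

```bash
python3 - <<'E'
from h import *
import pickle
m=pickle.load(open("pics/w1.pkl","rb"))
d=np.load("pics/w1.npy");W=cloud("",d,m)
k=atz(m,303,174,.118);mk=atz(m,291,191,.118);ax=atz(m,347,66,.08);g0=atz(m,289,30,.0725)
print(k,mk,ax,g0)
q=W[(abs(W[...,0]-k[0])<.03)&(abs(W[...,1]-k[1])<.03)&(W[...,2]>.105)&(d>0)]
print(len(q),q.mean(0),np.median(q,0),(q.min(0)+q.max(0))/2,q.max(0)-q.min(0))
v=ax-k;print("yaw",np.degrees(np.arctan2(-v[0],v[1])),np.hypot(*v[:2]))
h=W[(W[...,2]>.15)&(W[...,2]<.21)&(abs(W[...,0]-.457)<.05)&(abs(W[...,1]-.02)<.05)];print("flow",h.min(0),h.max(0))
s=ctrl.state();t=np.radians(s["ee_rot"][2]);e=(q.min(0)+q.max(0))/2-s["eef_pos"]
print("tool shift",e@[np.cos(t),np.sin(t),0],e@[np.sin(t),-np.cos(t),0],-e[2])
E
```

```text
[0.48055087 0.14067645 0.118     ] [0.47380644 0.12243107 0.118     ] [0.49833064 0.24479743 0.08      ] [0.43698497 0.26312921 0.0725    ]
18442 [0.48224164 0.13575124 0.32445752] [0.48170301 0.13501349 0.34896918] [0.48055007 0.13855561 0.23585314] [0.05999285 0.04405279 0.2616432 ]
yaw -9.69040036964911 0.10562811436662096
flow [ 0.44754553 -0.01294969  0.15000778] [0.47891181 0.04148412 0.20115833]
tool shift 0.016328991741611083 0.018495056124926176 0.03336766501419383
```

```bash
python3 - <<'E'
from h import *
import pickle
m=pickle.load(open("pics/w1.pkl","rb"))
d=np.load("pics/w1.npy");W=cloud("",d,m)
q=W[(abs(W[...,0]-.479)<.035)&(abs(W[...,1]-.137)<.035)&(W[...,2]>.108)&(W[...,2]<.13)&(d>0)]
lo,hi=np.percentile(q,1,0),np.percentile(q,99,0);c=(lo+hi)/2
print(len(q),np.median(q,0),c,hi-lo)
s=ctrl.state();t=np.radians(s["ee_rot"][2]);e=c-s["eef_pos"]
print("tool shift",e@[np.cos(t),np.sin(t),0],e@[np.sin(t),-np.cos(t),0])
E
```

```text
1679 [0.481586   0.13982123 0.11778296] [0.48201462 0.13902049 0.11517912] [0.04047466 0.04032972 0.008837  ]
tool shift 0.016428852480098104 0.020028368157945058
```

Request:
{"op": "step_arm", "data": {
  "moves": [
    [[0.9,0.9,2,0,0,0,1],[0.85,0.9,2,0,0,0,1],[0,0,2,0,0,0,1],[0,0,2,0,0,0,1],[0,0,2,0,0,0,1],[0,0,0,0,0,0,1],[0,0,0,0,0,0,1]]
  ]
}}

```text
time_s: 3.75
eef_pos: [0.4791, 0.1394, 0.1724]
ee_rot: [179.9, 0.0, 103.8]
wrist_force: [0.2, -0.1, -0.3]
grip_width: 1.002
grasp_force: 0.0
```

```bash
python3 - <<'E'
from h import *
import pickle
s=ctrl.state();m=optics.camera_model("wrist");pickle.dump(m,open("pics/w2.pkl","wb"))
p,d=shot("wrist","w2");W=cloud("",d,m)
q=W[(abs(W[...,0]-.481)<.035)&(abs(W[...,1]-.1395)<.035)&(W[...,2]>.11)&(W[...,2]<.125)&(d>0)]
lo,hi=np.percentile(q,1,0),np.percentile(q,99,0);c=(lo+hi)/2
print(len(q),np.median(q,0),c,hi-lo)
t=np.radians(s["ee_rot"][2]);e=c-s["eef_pos"]
print("tool shift",e@[np.cos(t),np.sin(t),0],e@[np.sin(t),-np.cos(t),0],s["eef_pos"],s["ee_rot"],s["wrist_force"],s["ft_torque"],s["joint_positions"])
E
```

```text
3140 [0.48146669 0.14089117 0.1177683 ] [0.48186893 0.13971087 0.11512433] [0.04013821 0.03921196 0.00854702]
tool shift -0.0003270806895093605 0.0027259132137750688 [0.47914396 0.13937607 0.1723905 ] [1.79922692e+02 1.24691084e-02 1.03846796e+02] [ 0.16301026 -0.1402684  -0.32583541] [ 0.00795025 -0.04928827  0.02253174] [ 19.30069974  21.22694243 -49.45967396 113.08393242  19.83202695
  54.34688597 -26.16560684]
```

View pics/w2.png

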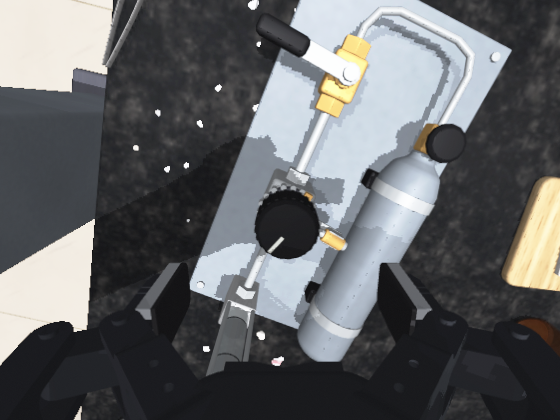

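The knob top is at (287,226), nearly centred between the pads, and its line points lower-left. I'll descend and grip.

Request:
{"op": "step_arm", "data": {
  "moves": [
    [[0.05,0.22,2,0,0,0,1],[0,0,2,0,0,0,1],[0,0,2,0,0,0,1],[0,0,1.5,0,0,0,1],[0,0,0.8,0,0,0,1],[0,0,0,0,0,0,0.55],[0,0,0,0,0,0,0.55]]
  ],
  "force": 25
}}

```text
time_s: 4.5
eef_pos: [0.4814, 0.1407, 0.089]
ee_rot: [179.9, -0.0, 103.9]
wrist_force: [0.0, -0.0, 0.3]
grip_width: 0.693
grasp_force: 0.0
```

Request:
{"op": "step_arm", "data": {
  "moves": [
    [[0,0,0,0,0,0,0.45],[0,0,0,0,0,0,0.45],[0,0,0,0,0,0,0.3],[0,0,0,0,0,0,0.3],[0,0,0,0,0,0,0.3],[0,0,0,0,0,0,0.3]]
  ]
}}

```text
time_s: 5.1
eef_pos: [0.4812, 0.1406, 0.0894]
ee_rot: [179.9, 0.0, 103.9]
wrist_force: [-1.8, -0.7, 5.2]
grip_width: 0.49
grasp_force: 25.3
```

```bash
cat >> h.py <<'E'
def st():
    s=ctrl.state();print("pos",np.round(s["eef_pos"],4),"rot",np.round(s["ee_rot"],2),"F",np.round(s["wrist_force"],2),"M",np.round(s["ft_torque"],3),"g",round(s["grip_width"],3),s["grasp_force"],"t",s["time_s"],"J",np.round(s["joint_positions"],1));return s
E
python3 -c "
from h import *
st();st()"
```

```text
pos [0.4812 0.1406 0.0894] rot [1.7992e+02 4.0000e-02 1.0390e+02] F [-1.77 -0.66  5.16] M [-0.17   0.413  0.109] g 0.49 25.270720089320093 t 5.1 J [ 14.2  28.  -44.6 117.1  27.6  45.6 -33. ]
pos [0.4812 0.1406 0.0894] rot [1.7992e+02 4.0000e-02 1.0390e+02] F [-1.77 -0.66  5.16] M [-0.17   0.413  0.109] g 0.49 25.270720089320093 t 5.1 J [ 14.2  28.  -44.6 117.1  27.6  45.6 -33. ]
```

Request:
{"op": "step_arm", "data": {
  "moves": [
    [[0,0,0,0,0,0.145,0.3],[0,0,0,0,0,0.145,0.3],[0,0,0,0,0,0.145,0.3],[0,0,0,0,0,0.145,0.3],[0,0,0,0,0,0.118,0.3],[0,0,0,0,0,0,0.3],[0,0,0,0,0,0,0.3]]
  ]
}}

```text
time_s: 5.8
eef_pos: [0.4837, 0.1404, 0.0895]
ee_rot: [179.7, -0.2, 63.9]
wrist_force: [3.8, -0.9, 1.3]
grip_width: 0.492
grasp_force: 26.6
```

```bash
python3 -c "
from h import *
st()"
```

```text
pos [0.4837 0.1404 0.0895] rot [179.72  -0.2   63.9 ] F [ 3.79 -0.93  1.3 ] M [-0.242 -0.914  0.093] g 0.492 26.635469421744347 t 5.8 J [  6.8  25.3 -34.6 117.3  21.   43.  -66.9]
```

Request:
{"op": "step_arm", "data": {
  "moves": [
    [[0,0,0,0,0,0.1,0.3],[0,0,0,0,0,0.1,0.3],[0,0,0,0,0,0.1,0.3],[0,0,0,0,0,0.07,0.3],[0,0,0,0,0,0.05,0.3],[0,0,0,0,0,0,0.3],[0,0,0,0,0,0,0.3]]
  ]
}}

```text
time_s: 6.5
eef_pos: [0.4848, 0.1395, 0.0895]
ee_rot: [179.7, -0.4, 39.8]
wrist_force: [7.1, -4.0, -1.0]
grip_width: 0.499
grasp_force: 26.5
```

```bash
python3 -c "
from h import *
st()"
```

```text
pos [0.4848 0.1395 0.0895] rot [179.74  -0.35  39.8 ] F [ 7.1  -3.95 -1.01] M [-0.562 -1.512  0.105] g 0.499 26.519028623588383 t 6.5 J [  2.3  24.1 -28.7 117.5  17.3  42.  -87.4]
```

Request:
{"op": "step_arm", "data": {
  "moves": [
    [[0,0,0,0,0,-0.07,0.3],[0,0,0,0,0,0,0.3],[0,0,0,0,0,0,0.8],[0,0,0,0,0,0,0.8],[0,0,0,0,0,0,0.8],[0,0,0,0,0,0,0.8],[0,0,0,0,0,0,0.8]]
  ]
}}

```text
time_s: 7.2
eef_pos: [0.4805, 0.1405, 0.0882]
ee_rot: [-180.0, 0.0, 43.8]
wrist_force: [-0.4, -0.4, -0.3]
grip_width: 0.796
grasp_force: 0.0
```

```bash
python3 -c "
from h import *
st()"
```

```text
pos [0.4805 0.1405 0.0882] rot [-1.7999e+02  2.0000e-02  4.3850e+01] F [-0.39 -0.44 -0.32] M [ 0.027  0.081 -0.014] g 0.796 0.0 t 7.2 J [  3.   24.3 -29.8 117.7  17.7  42.3 -84. ]
```

Request:
{"op": "step_arm", "data": {
  "moves": [
    [[-0.13,0.35,-0.08,0,0,0,0.8],[0,0,0,0,0,-0.145,0.8],[0,0,0,0,0,-0.145,0.8],[0,0,0,0,0,-0.145,0.8],[0,0,0,0,0,-0.145,0.8],[0,0,0,0,0,-0.145,0.8],[0,0,0,0,0,-0.145,0.8],[0,0,0,0,0,-0.145,0.8],[0,0,0,0,0,-0.145,0.8],[0,0,0,0,0,0,0.8]]
  ]
}}

```text
time_s: 8.2
eef_pos: [0.4823, 0.1366, 0.0889]
ee_rot: [-180.0, -0.0, 110.2]
wrist_force: [-0.2, -0.1, -0.7]
grip_width: 0.801
grasp_force: 0.0
```

```bash
python3 -c "
from h import *
s=st();t=np.radians(s['ee_rot'][2]);e=np.array([.482,.1371])-s['eef_pos'][:2]
print(e@[np.cos(t),np.sin(t)],e@[np.sin(t),-np.cos(t)])"
```

```text
pos [0.4823 0.1366 0.0889] rot [-1.7998e+02 -3.0000e-02  1.1024e+02] F [-0.21 -0.11 -0.66] M [-0.022 -0.052 -0.077] g 0.801 0.0 t 8.2 J [ 15.7  28.6 -46.  117.   28.5  46.  -27. ]
0.0006230151556128075 -0.00013093026704710198
```

Request:
{"op": "step_arm", "data": {
  "moves": [
    [[0.05,0,0,0,0,0,0.3],[0,0,0,0,0,0,0.3],[0,0,0,0,0,0,0.3],[0,0,0,0,0,0,0.3],[0,0,0,0,0,0,0.3],[0,0,0,0,0,0,0.3],[0,0,0,0,0,0,0.3]]
  ],
  "force": 30
}}

```text
time_s: 8.9
eef_pos: [0.4821, 0.1373, 0.0893]
ee_rot: [-180.0, 0.0, 110.3]
wrist_force: [-1.3, -1.6, 5.4]
grip_width: 0.491
grasp_force: 30.7
```

```bash
python3 -c "
from h import *
st()"
```

```text
pos [0.4821 0.1373 0.0893] rot [-1.7999e+02  3.0000e-02  1.1026e+02] F [-1.34 -1.62  5.37] M [-0.347  0.413 -0.047] g 0.491 30.651113411877304 t 8.9 J [ 15.6  28.5 -46.  117.   28.5  46.1 -27.1]
```

Request:
{"op": "step_arm", "data": {
  "moves": [
    [[0,0,0,0,0,0.04,0.3],[0,0,0,0,0,0.03,0.3],[0,0,0,0,0,0,0.3],[0,0,0,0,0,0,0.3]]
  ]
}}

```text
time_s: 9.3
eef_pos: [0.4821, 0.1373, 0.0893]
ee_rot: [-180.0, 0.0, 106.3]
wrist_force: [-2.0, -1.6, 6.2]
grip_width: 0.491
grasp_force: 30.6
```

```bash
python3 -c "
from h import *
st()"
```

```text
pos [0.4821 0.1373 0.0893] rot [-1.8000e+02  4.0000e-02  1.0631e+02] F [-2.03 -1.62  6.2 ] M [-0.298  0.48   0.155] g 0.491 30.622927306685597 t 9.3 J [ 14.8  28.2 -45.  117.   27.8  45.8 -30.4]
```

Request:
{"op": "step_arm", "data": {
  "moves": [
    [[0,0,0,0,0,0.03,0.3],[0,0,0,0,0,0,0.3],[0,0,0,0,0,0,0.3],[0,0,0,0,0,0,0.3]]
  ]
}}

```text
time_s: 9.7
eef_pos: [0.4821, 0.1373, 0.0893]
ee_rot: [-180.0, 0.0, 104.6]
wrist_force: [-1.2, -1.5, 5.2]
grip_width: 0.493
grasp_force: 30.6
```

```bash
python3 -c "
from h import *
st()"
```

```text
pos [0.4821 0.1373 0.0893] rot [-1.7999e+02  3.0000e-02  1.0459e+02] F [-1.16 -1.46  5.2 ] M [-0.283  0.501  0.139] g 0.493 30.62715809326619 t 9.7 J [ 14.6  28.  -44.6 117.   27.5  45.6 -31.9]
```

Request:
{"op": "step_arm", "data": {
  "moves": [
    [[0,0,0,0,0,0.1,0.3],[0,0,0,0,0,0.1,0.3],[0,0,0,0,0,0.05,0.3],[0,0,0,0,0,0.03,0.3],[0,0,0,0,0,0.03,0.3],[0,0,0,0,0,0.025,0.3],[0,0,0,0,0,0,0.3],[0,0,0,0,0,0,0.3]]
  ]
}}

```text
time_s: 10.5
eef_pos: [0.4821, 0.1374, 0.0893]
ee_rot: [180.0, 0.0, 85.5]
wrist_force: [-2.3, -1.0, 5.4]
grip_width: 0.487
grasp_force: 30.5
```

```bash
python3 -c "
from h import *
st()"
```

```text
pos [0.4821 0.1374 0.0893] rot [1.7997e+02 4.0000e-02 8.5490e+01] F [-2.26 -1.01  5.4 ] M [-0.314  0.381  0.382] g 0.487 30.474137964192778 t 10.5 J [ 11.1  26.6 -39.9 117.2  24.3  44.4 -48.1]
```

Torque of 0.38 N m, against about 0.15 within a normal click, means the needle is on the seat. I'll back off four rests (1.48 rad from here).

Request:
{"op": "step_arm", "data": {
  "moves": [
    [[0,0,0,0,0,-0.14,0.3],[0,0,0,0,0,-0.14,0.3],[0,0,0,0,0,-0.14,0.3],[0,0,0,0,0,-0.14,0.3],[0,0,0,0,0,-0.14,0.3],[0,0,0,0,0,-0.14,0.3],[0,0,0,0,0,-0.14,0.3],[0,0,0,0,0,-0.14,0.3],[0,0,0,0,0,-0.14,0.3],[0,0,0,0,0,-0.14,0.3]]
  ]
}}

```text
time_s: 11.5
eef_pos: [0.4818, 0.137, 0.0893]
ee_rot: [-179.9, -0.0, 165.9]
wrist_force: [-2.9, -2.4, 5.9]
grip_width: 0.488
grasp_force: 31.0
```

Request:
{"op": "step_arm", "data": {
  "moves": [
    [[0,0,0,0,0,-0.08,0.3],[0,0,0,0,0,0,0.3],[0,0,0,0,0,0,0.3]]
  ]
}}

```text
time_s: 11.8
eef_pos: [0.4819, 0.137, 0.0893]
ee_rot: [-179.9, -0.0, 170.1]
wrist_force: [-1.9, -1.6, 7.3]
grip_width: 0.491
grasp_force: 31.1
```

```bash
python3 -c "
from h import *
st()"
```

```text
pos [0.4819 0.137  0.0893] rot [-1.7994e+02 -3.0000e-02  1.7015e+02] F [-1.92 -1.56  7.34] M [-0.576  0.611  0.061] g 0.491 31.09252602327615 t 11.8 J [ 25.1  34.9 -60.3 116.6  39.3  51.7  23.1]
```

Request:
{"op": "step_arm", "data": {
  "moves": [
    [[0,0,0,0,0,0,1],[0,0,0,0,0,0,1],[0,0,0,0,0,0,1],[0,0,-1,0,0,0,1],[0,0,-3,0,0,0.145,1],[0,0,-3,0,0,0.145,1],[0,0,-3,0,0,0.145,1],[0,0,-3,0,0,0.145,1],[0,0,0,0,0,0.145,1],[0,0,0,0,0,0.145,1]]
  ]
}}

```text
time_s: 12.8
eef_pos: [0.4827, 0.138, 0.221]
ee_rot: [179.8, 0.1, 120.0]
wrist_force: [-1.1, -0.6, -0.2]
grip_width: 0.997
grasp_force: 0.0
```

Request:
{"op": "step_arm", "data": {
  "moves": [
    [[0,0,0,0,0,0.145,1],[0,0,0,0,0,0.145,1],[0,0,0,0,0,0,1],[0,0,0,0,0,0,1]]
  ]
}}

```text
time_s: 13.2
eef_pos: [0.4821, 0.1377, 0.2195]
ee_rot: [180.0, 0.0, 103.9]
wrist_force: [-0.7, -0.1, 0.3]
grip_width: 0.997
grasp_force: 0.0
```

```bash
python3 - <<'E'
from h import *
import pickle
s=st();m=optics.camera_model("wrist");pickle.dump(m,open("pics/w3.pkl","wb"))
shot("wrist","w3")
E
```

```text
pos [0.4821 0.1377 0.2195] rot [1.7996e+02 1.0000e-02 1.0390e+02] F [-0.72 -0.14  0.27] M [ 0.028 -0.027 -0.035] g 0.997 0.0 t 13.2 J [ 23.5  18.9 -53.7 109.6  17.5  60.1 -23.7]
```

View pics/w3.png

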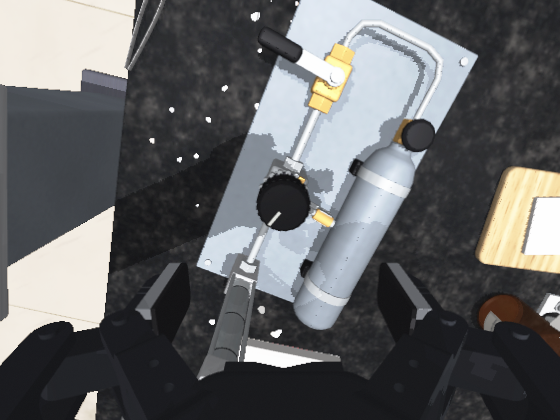

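The knob's line is back exactly where it began, toward (269,222) from centre (283,202). That agrees with four clicks closed and four opened. Next I measure the lever.

```bash
python3 - <<'E'
from h import *
import pickle
m=pickle.load(open("pics/w3.pkl","rb"));d=np.load("pics/w3.npy");W=cloud("",d,m)
p=cv2.imread("pics/w3.png").max(-1)
a=np.array([.498,.246])
M=(d>0)&(W[...,2]>.069)&(W[...,2]<.09)&(np.hypot(W[...,0]-a[0],W[...,1]-a[1])<.08)
q=W[M&(p<70)][:,:2];vx,vy,cx,cy=cv2.fitLine(q.astype(np.float32),cv2.DIST_L2,0,.01,.01).ravel()
print("grip n",len(q),(q.min(0)+q.max(0))/2,q.mean(0),np.degrees(np.arctan2(vy,vx)),W[M&(p<70)][:,2].max())
t=(q-[cx,cy])@[vx,vy];print(np.percentile(t,[1,99]),np.percentile((q-[cx,cy])@[-vy,vx],[1,99]))
c=np.array([cx,cy])+np.array([vx,vy])*np.percentile(t,[1,99]).mean();print("centre",c,"axis",atz(m,336,77,.082),c-np.array([.482,.1371]))
E
```

```text
grip n 576 [0.50345395 0.24205184] [0.45778434 0.25565774] -16.17957 0.0803977301814584
[-0.02683552  0.12103691] [-0.00653002  0.00736329]
centre [0.50301954 0.24253318] axis [0.49991057 0.24528395 0.082     ] [0.02101954 0.10543318]
```

```bash
python3 - <<'E'
from h import *
import pickle
m=pickle.load(open("pics/w3.pkl","rb"));d=np.load("pics/w3.npy");W=cloud("",d,m)
p=cv2.imread("pics/w3.png").max(-1)
M=(d>0)&(W[...,2]>.069)&(W[...,2]<.09)&(np.hypot(W[...,0]-.498,W[...,1]-.246)<.09)&(W[...,0]<.48)
q=W[M&(p<70)].astype(np.float32);print(len(q))
(c,s,a)=cv2.minAreaRect(q[:,:2]*1000);print(c,s,a)
e=np.array(c)/1000-[.482,.1371];print(e,np.median(q[:,2]))
E
```

```text
540
(467.7801818847656, 218.51528930664062) (33.06882858276367, 117.90125274658203) 24.663883209228516
[-0.01421982  0.08141529] 0.07759331
```

```bash
python3 - <<'E'
from h import *
import pickle
m=pickle.load(open("pics/w3.pkl","rb"))
for u,v,z in((261,35,.0785),(299,53,.0785),(280,44,.0785),(336,77,.082)):print(atz(m,u,v,z))
d=np.load("pics/w3.npy");W=cloud("",d,m)
p=cv2.imread("pics/w3.png").max(-1)
M=(d>0)&(W[...,2]>.072)&(W[...,2]<.083)&(np.hypot(W[...,0]-.445,W[...,1]-.258)<.035)&(p<70)
q=W[M].astype(np.float32);print(len(q),cv2.minAreaRect(q[:,:2]*1000),np.median(q,0))
E
```

```text
[0.43363667 0.26132564 0.0785    ]
[0.46626803 0.25586788 0.0785    ]
[0.44983949 0.25860765 0.0785    ]
[0.49991057 0.24528395 0.082     ]
529 ((449.4041442871094, 258.9265441894531), (14.21625804901123, 37.033790588378906), 75.9942398071289) [0.44950536 0.25729403 0.07764184]
```

Request:
{"op": "step_arm", "data": {
  "moves": [
    [[2.5,-0.06,0,0,0,0,0.5],[2.5,-0.06,0,0,0,0,0.5],[2.5,-0.05,0,0,0,0,0.5],[2.5,-0.05,0,0,0,0,0.5],[2.5,-0.05,0,0,0,0,0.5],[0,0,0,0,0,-0.133,0.5],[0,0,0,0,0,-0.133,0.5],[0,0,0,0,0,-0.133,0.5],[0,0,0,0,0,-0.133,0.5],[0,0,0,0,0,-0.133,0.5]]
  ]
}}

```text
time_s: 14.25
eef_pos: [0.4499, 0.2582, 0.2191]
ee_rot: [180.0, -0.0, 142.2]
wrist_force: [0.2, -0.6, 0.3]
grip_width: 0.5
grasp_force: 0.0
```

Request:
{"op": "step_arm", "data": {
  "moves": [
    [[0,0,2,0,0,-0.133,0.5],[0,0,2,0,0,-0.133,0.5],[0,0,2,0,0,-0.133,0.5],[0,0,2,0,0,0,0.5],[0,0,0,0,0,0,0.5],[0,0,0,0,0,0,0.5]]
  ]
}}

```text
time_s: 14.85
eef_pos: [0.45, 0.2585, 0.1394]
ee_rot: [180.0, -0.0, 164.7]
wrist_force: [0.1, -0.1, -0.1]
grip_width: 0.498
grasp_force: 0.0
```

```bash
python3 - <<'E'
from h import *
s=st();t=np.radians(s["ee_rot"][2]);e=np.array([.4494,.2585])-s["eef_pos"][:2]
print(e@[np.cos(t),np.sin(t)],e@[np.sin(t),-np.cos(t)])
shot("wrist","w4")
E
```

```text
pos [0.45   0.2585 0.1394] rot [ 1.7997e+02 -3.0000e-02  1.6470e+02] F [ 0.07 -0.1  -0.13] M [ 0.017 -0.055 -0.01 ] g 0.498 0.0 t 14.85 J [ 13.3  32.8 -63.8 112.   35.2  57.5   7.7]
0.0005895929273475491 -0.00011466614795949335
```

View pics/w4.png

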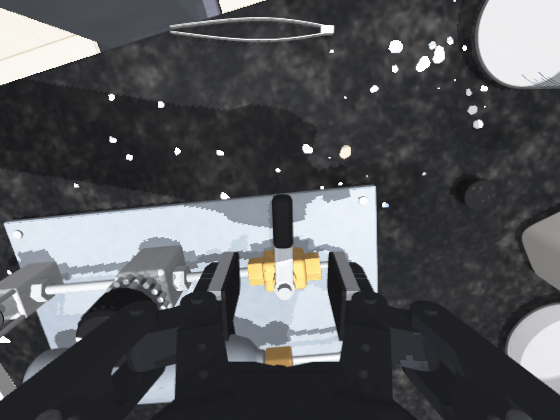

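The lever (283,195–290) lies centred and parallel between the fingers, and nothing sits under them. I'll descend and grip gently.

Request:
{"op": "step_arm", "data": {
  "moves": [
    [[0.05,0,2.5,0,0,0,0.5],[0,0,2.5,0,0,0,0.5],[0,0,2,0,0,0,0.5],[0,0,1,0,0,0,0.5],[0,0,0,0,0,0,0.1],[0,0,0,0,0,0,0.1],[0,0,0,0,0,0,0.1],[0,0,0,0,0,0,0.1],[0,0,0,0,0,0,0.1]]
  ],
  "force": 20
}}

```text
time_s: 15.8
eef_pos: [0.4499, 0.2589, 0.0602]
ee_rot: [179.9, 0.1, 164.7]
wrist_force: [-1.4, 0.6, 5.5]
grip_width: 0.156
grasp_force: 24.8
```

```bash
python3 -c "
from h import *
st()"
```

```text
pos [0.4499 0.2589 0.0602] rot [1.7993e+02 8.0000e-02 1.6466e+02] F [-1.4   0.57  5.48] M [-0.098  0.179  0.091] g 0.156 24.76533204317093 t 15.8 J [  8.1  38.3 -57.3 115.5  42.8  50.1   1.5]
```

Request:
{"op": "step_arm", "data": {
  "moves": [
    [[-0.026,0.52,0,0,0,0.1,0.1],[-0.026,0.52,0,0,0,0.1,0.1],[-0.026,0.52,0,0,0,0.1,0.1],[-0.026,0.52,0,0,0,0.1,0.1],[-0.026,0.52,0,0,0,0.1,0.1],[-0.026,0.52,0,0,0,0.1,0.1],[-0.026,0.52,0,0,0,0.1,0.1],[-0.026,0.52,0,0,0,0.1,0.1],[-0.026,0.52,0,0,0,0.1,0.1],[-0.026,0.52,0,0,0,0.1,0.1]]
  ]
}}

```text
time_s: 16.8
eef_pos: [0.4846, 0.2952, 0.0602]
ee_rot: [179.9, -0.0, 107.2]
wrist_force: [-1.0, -1.3, 5.5]
grip_width: 0.16
grasp_force: 24.7
```

```bash
python3 -c "
from h import *
s=st();e=s['eef_pos'][:2]-np.array([.4999,.2453]);print(np.degrees(np.arctan2(e[1],e[0])),np.hypot(*e))"
```

```text
pos [0.4846 0.2952 0.0602] rot [ 1.7990e+02 -3.0000e-02  1.0716e+02] F [-1.02 -1.33  5.55] M [-0.151  0.236  0.085] g 0.16 24.689385294914246 t 16.8 J [ -4.   35.7 -42.7 109.5  32.6  47.4 -47. ]
107.03114538777758 0.05216304287673676
```

Request:
{"op": "step_arm", "data": {
  "moves": [
    [[-0.026,0.52,0,0,0,0.1,0.1],[-0.026,0.52,0,0,0,0.1,0.1],[-0.026,0.52,0,0,0,0.1,0.1],[-0.026,0.52,0,0,0,0.1,0.1],[-0.013,0.3,0,0,0,0.06,0.1],[-0.01,0.25,0,0,0,0.05,0.1],[0,0,0,0,0,0,0.1],[0,0,0,0,0,0,0.1]]
  ]
}}

```text
time_s: 17.6
eef_pos: [0.509, 0.2969, 0.0602]
ee_rot: [-180.0, -0.0, 78.4]
wrist_force: [-3.8, 0.1, 7.4]
grip_width: 0.157
grasp_force: 32.0
```

```bash
python3 -c "
from h import *
s=st();e=s['eef_pos'][:2]-np.array([.4999,.2453]);print(np.degrees(np.arctan2(e[1],e[0])),np.hypot(*e))"
```

```text
pos [0.509  0.2969 0.0602] rot [-1.7999e+02 -3.0000e-02  7.8380e+01] F [-3.83  0.08  7.37] M [-0.031  0.817  0.656] g 0.157 32.00477421283722 t 17.6 J [ -8.3  35.1 -35.4 106.8  27.2  46.7 -69.5]
79.96520545784415 0.05238802885674458
```

Request:
{"op": "step_arm", "data": {
  "moves": [
    [[0,0.1,0,0,0,0,0.1],[0,0,0,0,0,0,0.1],[0,0,0,0,0,0,0.5],[0,0,0,0,0,0,0.5],[0,0,0,0,0,0,0.5],[0,0,-2,0,0,0,0.5],[0,0,-3,0,0,0,0.5],[0,0,-3,0,0,0,0.5],[0,0,-3,0,0,0,0.5],[0,0,-3,0,0,0,0.5]]
  ]
}}

```text
time_s: 18.6
eef_pos: [0.5113, 0.2949, 0.2002]
ee_rot: [180.0, 0.0, 78.1]
wrist_force: [1.0, -0.3, 0.4]
grip_width: 0.499
grasp_force: 0.0
```

Request:
{"op": "step_arm", "data": {
  "moves": [
    [[0,-2,-2,0,0,0,0.5],[0,-2,-2,0,0,0,0.5],[0,0,0,0,0,0,0.5],[0,0,0,0,0,0,0.5]]
  ]
}}

```text
time_s: 19.0
eef_pos: [0.4725, 0.3031, 0.2392]
ee_rot: [179.9, 0.0, 78.1]
wrist_force: [0.5, -0.6, -0.9]
grip_width: 0.499
grasp_force: 0.0
```

```bash
python3 - <<'E'
from h import *
st()
a,_=shot("wrist","w5");b,_=shot("top","top5");c,_=shot("side","side5")
z=lambda i:cv2.resize(i[165:245,195:355],(560,280),interpolation=2)
o=cv2.imread("pics/side0.png")[:,:,::-1]
r=np.vstack([a,z(b)]);
cv2.imwrite("pics/v5.png",cv2.resize(r,(448,560),interpolation=3)[:,:,::-1])
E
```

```text
pos [0.4725 0.3031 0.2392] rot [179.92   0.    78.12] F [ 0.48 -0.55 -0.9 ] M [-0.036 -0.045 -0.025] g 0.499 0.0 t 19.0 J [ -3.6  21.1 -42.8 101.2  15.9  63.8 -63.4]
```

View pics/v5.png

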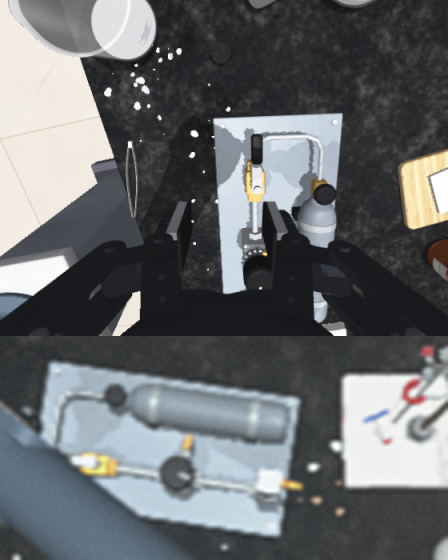

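The lever (256,150) lies along the pipe, in line with the valve body (256,190). The knob line is unchanged and the loose things stand where they were. The arm touches nothing, so I hand in.

```bash
python3 -c "
from workcell import ctrl
print(ctrl.close_job())"
```

```text
the job is handed in; nothing more can be done
None
```

The metering valve was closed until I felt the needle seat (0.38 N m), then backed off four clicks; the shut-off lever was then swung to its open stop, in line with the pipe. The final pictures show the loose things in place and the arm clear, and the job is handed in at about 19 s of robot time.

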